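# Pin the tape guide with its thumbscrew

### The arm

A 7-joint arm with a two-finger parallel gripper is mounted at the origin on the work surface. World frame = base frame: x ahead of the robot, y to its left, z up, the work surface at z = 0. Lengths are in m, angles in degrees, forces in N, time in s.
With the tool pointing down it reaches from about 0.425 to 0.875 m from the base axis. Payload 4.7 kg.
Tool frame: the origin (TCP) lies between the finger pads; the fingertips stand 22 mm ahead of it and the grasp point (between the pads) lies 3 mm ahead of it; z points along the fingers, y is the line along which they close (so a half turn about z gives the same grasp; the last joint's range is limited). The gripper opens to 87 mm and grips with 3 to 60 N. Pads are 19 mm wide; open, the fingers measure 117 mm over their backs; the gripper's body (75 mm by 190 mm) begins 51 mm behind the grasp point.
Start: joints at [64.005, 18.392, -4.016, 83.108, 1.295, 78.541, -3.26], TCP at [0.293, -0.58, 0.245] pointing down, gripper open.
Joint ranges: [-163.93, 163.93], [-17.29, 119.83], [-79.2, 71.16], [3.27, 140.29], [-89.18, 269.18], [5.43, 117.66], [-154.24, 154.24]. Speed limits (degrees/s): [147.25, 147.25, 180, 180, 180, 180, 180].

### API

Orientations are given as [roll, pitch, yaw] about the fixed x, y, z axes, in that order (R = Rz(yaw) Ry(pitch) Rx(roll)).
In Python, from cell import env gives the robot as it stands.
- The arm moves only by the tool drive_tool, never from a script. Its argument "moves" is a list of rows, each a list of 3 entries, a list of its own where there are three numbers: the shift along the tool's x, y, z in mm, then the turn, a rotation vector about the tool's x, y, z in rad, then the closure, from 0 (fully open) to 1 (shut). In form: [[[x, y, z], [wx, wy, wz], jaw], ...]. A call has 1 to 12 rows; each row shifts and turns the commanded pose from where the row before left it, along the tool's axes as they then stand; what a row does not reach is not made up. A row lasts 1/12 s, in which the tool goes at most 41.7 mm and 7.16 degrees, less where a joint would pass 70% of its speed; a pose out of reach is approached as far as the arm can. A call with a gripper value outside its range is refused whole. The fingers move at their own pace and stop on an object; "newtons" is the grip in N (left out, the last holds). Time passes only in rows, so rows that do not move let the fingers close. It gives the time, the measured TCP pose, the force, the opening and the grip force at its end, in the units of the state.
- env.get_obs(): the state, without advancing time (a new reading comes with each control period).
- env.read_camera(name): name is "scene" or "top" or "wrist"; returns (picture, depth): 420x560x3 uint8, blue, green, red; 420x560 float32, m along the optical axis (not along the pixel's ray), 0 where there is no reading.
- env.get_calibration(name): a dict with "fx", "fy", "cx", "cy" (pixels), "k1" (the pictures are not rectified: a ray, as slopes to the right and down, at radius r is drawn at 1 + k1 r^2 times it, then the intrinsics apply), "T" (4x4, takes a point from camera to world coordinates). Camera axes: x right, y down, z forward; pixel columns grow to the right and rows downward; lengths in m; the calibration is good to about 2 mm. A picture is of the moment at which its call begins: read the wrist's pose just before it. get_calibration takes no time and is no camera call; for the wrist camera it gives the pose at the moment of the call.
- env.sign_off(): hands the job in; it is judged then, once.
The state is a dict: "time_s": time; "qpos": joint angles; "joint_velocities": joint speeds; "effort": joint torques, N m; "tool_pos": TCP position; "tool_rot": TCP orientation; "force": force on the tool from outside, world axes, zero at the start; "wrist_torque": the same for the moment, N m; "grip_width": finger opening in m; "grasp_force": force on a finger pad.
Only numpy, scipy, OpenCV 4.12 (cv2) and the standard library are available. Lean on these libraries where they do the work, as an engineer would, in place of code of your own. Each camera call takes 0.05 s, during which the arm holds its last target. There are 200 camera calls.

### The job

Fasten the tape guide on the bed of the green tape dispenser: put the winged thumbscrew from the wooden rest through the guide's hole and, sliding the guide along to line the two holes up by feel, on down through the hidden hole in the nut bar underneath, until its flange lies fully home on the guide; then let go of it. Be gentle: never push the screw hard against the guide or the bar (less than 35 N), and leave the other screw and everything else on the counter where it is.

Things in the scene. Friction and masses are not known exactly. Their poses are not given: they have to be found in the camera images.
- dispenser: Green cast-iron crank tape dispenser, fixed. Origin at counter height. In its frame the flat bed, 50 mm high, spans x -120 to +40 mm, y -100 to +100 mm; the housing with paper roll and crank on its +y side (to y = +124 mm), up to 210 mm high, stands from x = +40 to +160 mm. A steel nut bar is let into the bed (see bar_mid); the steel tape guide lies over it.
- bar_mid (a point): Point on the nut bar's top (flush with the bed, 50 mm up), axes as the dispenser's. The fixed bar runs along y and has ONE 12 mm hole through its 16 mm thickness, free to 26 mm below the top. The guide hides the hole and no sensor reports it: it is on the bar's centre line somewhere from y = -14 to +8 mm of this point and must be found by feel.
- guide (a joint): Position (m) of the tape guide: 0 = its hole over bar_mid, positive towards the dispenser's +y. Steel plate 56 x 100 mm (long along y), 8 mm thick, 0.5 mm above the bed, with an upright lip on its +y edge (46 to 50 mm from its hole, 22 mm above the plate's top). Slides along y from -0.024 to +0.024, about 1.5 N friction; starts near +y and must go towards -y to line up.
- guide_hole (a point): Centre of the guide's hole (13 mm diameter, right through the plate) at the plate's top face, 58.5 mm above the counter; moves with the guide; axes as the dispenser's.
- thumbscrew: Winged thumbscrew upright in the rest, 0.07 kg. Origin on its axis at the flange's underside. Brass flange 26 mm across, 5 mm thick; on it a flat wing 24 mm wide (x), 10 mm thick (y), top 34 mm above the origin; below it a smooth 10 mm shank, 26 mm long, last 4 mm tapered to 5 mm. No thread: pushes in at any yaw, no turning. Home, its flange lies on the guide.
- screw_tip (a point): Lower end of the thumbscrew's shank, on its axis, 26 mm below its origin.
- rest: Dark wooden screw rest, fixed: block 50 x 140 x 36 mm high, origin under its centre, with two 13 mm holes right through it at y = +40 and -40 mm; one holds the winged thumbscrew, the other the round-headed one, their flanges on its top.
- bell: Chrome counter bell, 84 mm wide, 58 mm high, origin under its centre. Bystander.
- weight: Pewter weight with a knob, 48 mm wide, 58 mm high, origin under its centre. Bystander.
- cube: Yellow plastic parcel measuring cube, 80 mm, origin under its centre. Bystander.
- clipboard: Brass spring clip board lying flat, 230 x 160 mm, 22 mm high, origin under its centre. Bystander.
- parcel: Taped cardboard parcel, 140 x 190 x 90 mm high, origin under its centre. Bystander.
- handstamp: Wooden-handled hand stamp, foot 60 x 35 mm, 80 mm high, origin under its centre. Bystander.
- knob_screw: The other screw in the wooden rest: round head 24 mm across and 26 mm high on a 26 mm brass flange, and too short a shank for this job. Origin on its axis at the underside of the flange. Bystander: stays in the rest.

How it is judged (in metres and radians):
On the way, in this order (a step that is already met when the one before it is completed fails the run):
1. the winged thumbscrew is lifted clear of the rest (height (world z) of screw_tip above 0.045 m), for 0.1 s.
2. its tip has gone through the guide and into the nut bar's hole (z of screw_tip in the frame of dispenser below 0.043 m and horizontal distance between thumbscrew and guide_hole below 0.005 m), for 0.1 s.
At the end, for the whole second after the job is handed in: The winged thumbscrew stands at rest and released through both holes: flange within 2 mm of the guide's top face, axis within 4 mm of the guide hole's centre, tip at least 14 mm below the bed's top face, upright within 0.1 rad (z of screw_tip in the frame of dispenser below 0.036 m and z of thumbscrew in the frame of guide_hole below 0.002 m and horizontal distance between thumbscrew and guide_hole below 0.004 m and angle between thumbscrew's own z axis and vertical below 0.1 rad and linear speed of thumbscrew below 0.01 m/s); the robot touches nothing.
It fails at once if the screw is pushed against the guide, nut bar or dispenser with more than 35 N (contact force between thumbscrew and dispenser above 35 N).
It fails at once if the other screw or any other bystander is moved more than 15 mm (distance of any of bell, weight, cube, clipboard, parcel, handstamp, knob_screw from where it was at the start of the episode above 0.015 m).
It also fails if it takes over 58 s, if anything falls off the work surface, if the arm or the gripper's body presses on something with over 40 N, if the wrist force passes 120 N, or if a joint passes its speed limit or range.

## Working session

There is one attempt and no reset: what is moved stays moved. The work goes in short steps, Python scripts to look and compute and a tool call to move; the robot and the scene stay as the last step left them, time stands still between calls to the robot, and variables do not carry over. Pictures are saved under pics/ and viewed, at most 10 in all, crops included, and the job is handed in when it is done.

Besides the shell and the picture viewer there is one more tool, called by a JSON object that holds its "name" and its "arguments", one argument or row to a line. drive_tool: Moves the arm, as the interface text tells. Its arguments: {"type":"object","properties":{"moves":{"type":"array"},"newtons":{"type":"number"}},"required":["moves"]}

```bash
mkdir -p pics
cat > h.py <<'E'
from cell import env
import numpy as np, cv2
def ray(c,px):
    c=c if isinstance(c,dict) else env.get_calibration(c)
    d=np.array([(px[0]-c['cx'])/c['fx'],(px[1]-c['cy'])/c['fy']]);u=d.copy()
    for _ in range(20): u=d/(1+c['k1']*(u@u))
    T=np.array(c['T']); return T[:3,3],T[:3,:3]@np.array([u[0],u[1],1])
def onz(c,px,z):
    o,d=ray(c,px); return o+d*(z-o[2])/d[2]
def deproj(c,px,dep):
    o,d=ray(c,px); return o+d*dep
E
python3 - <<'E'
from h import *
print(env.get_obs())
for n in ('top','scene'):
    p,d=env.read_camera(n); cv2.imwrite(f'pics/{n}0.png',p); np.save(f'{n}0.npy',d)
    print(n,env.get_calibration(n))
E
```

```text
{'time_s': 0.0, 'qpos': array([64.00455144, 18.43751709, -4.01428805, 83.17428409,  1.29639217,
       78.54024327, -3.26148165]), 'joint_velocities': array([ 0.05119774, -0.0767893 , -0.11963482,  0.06210808,  0.01426015,
        0.05992742, -0.06129291]), 'effort': array([ 1.97641348e-04, -4.91286671e+01, -4.03918996e-01, -3.12523556e+01,
       -6.40179170e-02,  4.38633654e-02,  1.53551978e-04]), 'tool_pos': array([ 0.29281425, -0.57974612,  0.24348421]), 'tool_rot': array([-1.79893269e+02,  7.47950630e-03,  2.68028076e+01]), 'force': array([-0.30353563, -0.47408383, -0.32007697]), 'wrist_torque': array([ 0.0028994 , -0.03213479, -0.01366706]), 'grasp_force': 0.0, 'grip_width': 0.08714090064884941}
top {'fx': 442.52608137837217, 'fy': 442.52608137837217, 'cx': 281.60941771695104, 'cy': 214.54598716101447, 'k1': -0.028277282404741637, 'T': array([[ 0.02170279, -0.98980242,  0.14078407,  0.27119385],
       [-0.99944583, -0.02503467, -0.0219387 ,  0.02143998],
       [ 0.02523946, -0.14022992, -0.98979722,  1.60053676],
       [ 0.        ,  0.        ,  0.        ,  1.        ]])}
scene {'fx': 444.28558319635135, 'fy': 444.28558319635135, 'cx': 281.0438840762513, 'cy': 205.28203521416094, 'k1': 0.018178533721887633, 'T': array([[-0.58752309,  0.64431603, -0.48956457,  1.10780803],
       [ 0.80920403,  0.46954841, -0.35314745,  0.42848948],
       [ 0.00233571, -0.60363991, -0.79725367,  1.05513918],
       [ 0.        ,  0.        ,  0.        ,  1.        ]])}
```

View pics/top0.png

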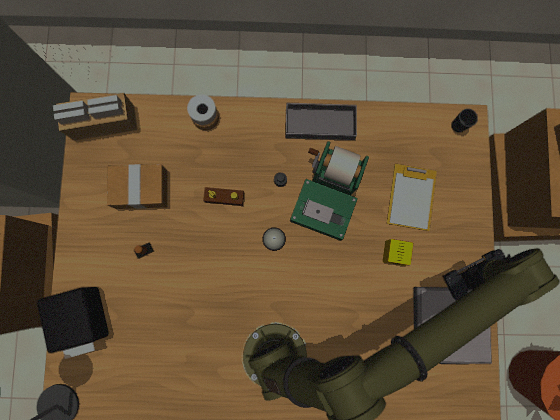

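View pics/scene0.png

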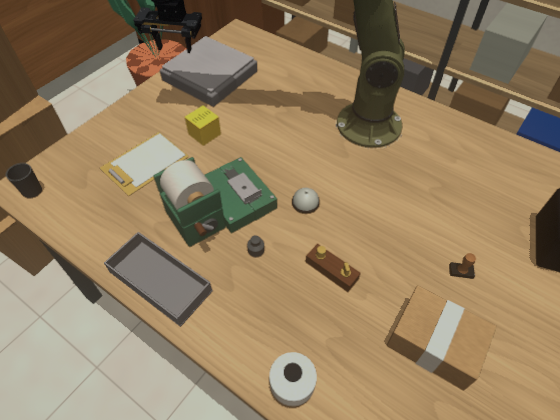

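Run:
```python
from h import *
t=cv2.imread('pics/top0.png'); s=cv2.imread('pics/scene0.png')
r=lambda i,x,y,w,h:cv2.resize(i[y:y+h,x:x+w],(400,300),interpolation=cv2.INTER_CUBIC)
a=np.hstack([r(t,280,170,80,60+15)[:300],r(t,194,172,60,45)])
b=np.hstack([r(s,205,150,80,60),r(s,300,235,64,48)])
cv2.imwrite('pics/c1.png',np.vstack([a,b]))
```

```text
(no output)
```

View pics/c1.png

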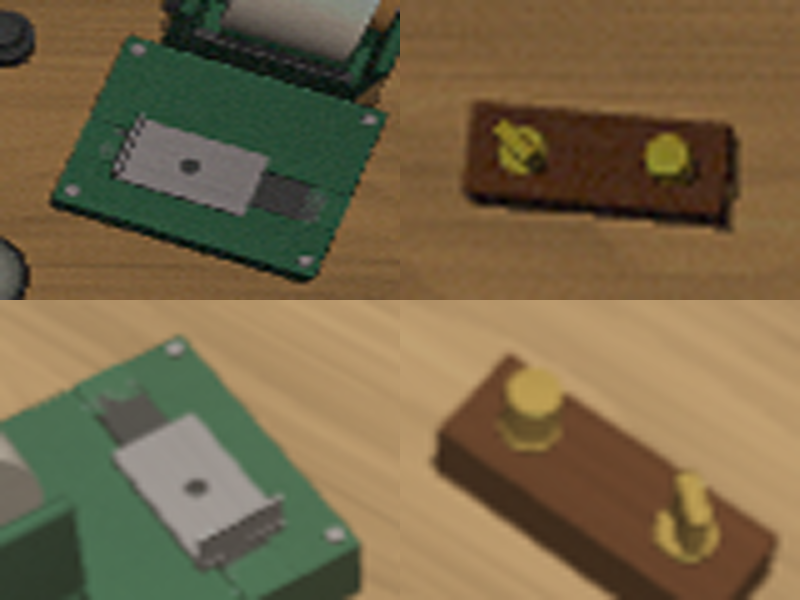

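Run:
```python
from h import *
R=lambda v:np.round(np.asarray(v)*1000,1)
print('flange',R(onz('top',(212.1,194.3),.041)))
print('hole',R(onz('top',(317.6,211.1),.0585)))
b=[onz('top',p,.051) for p in [(307.2,181.6),(353.6,199.4),(340.8,234.6),(293.8,217.1)]]
print(R(b))
print('yaws',[np.degrees(np.arctan2(*(v[[1,0]]))) for v in (b[0]-b[3],b[1]-b[2],b[0]-b[1],b[3]-b[2])])
f=lambda x,y:(300+0,0)
s=lambda cx,cy:(300+(cx-400)/6.25-.5,235+(cy-300)/6.25-.5)
g=lambda cx,cy:(205+cx/5-.5,150+(cy-300)/5-.5)
print('flange s',R(onz('scene',s(687,535),.041)),'wing top', R(onz('scene',s(692,482),.070)))
print('hole s',R(onz('scene',g(196,487),.0585)))
print('knob s',R(onz('scene',s(530,435),.041)))
print('wing top',R(onz('top',(194+110/6.667,172+133/6.667),.07)))
o=env.get_obs();c=env.get_calibration('wrist');T=c['T'];from scipy.spatial.transform import Rotation as Ro
Rt=Ro.from_euler('xyz',o['tool_rot'],degrees=True).as_matrix()
print(c['fx'],Rt.T@(T[:3,3]-o['tool_pos']),'\n',Rt.T@T[:3,:3])
```

```text
flange [559.8 236.8  41. ]
hole [ 506.  -139.6   58.5]
[[ 613.1 -102.    51. ]
 [ 552.7 -268.9   51. ]
 [ 425.4 -223.3   51. ]
 [ 483.6  -56.2   51. ]]
yaws [np.float64(-19.456737813617877), np.float64(-19.693076848582848), np.float64(70.13215352141339), np.float64(70.81545140696146)]
flange s [561.9 239.5  41. ] wing top [555.5 234.1  70. ]
hole s [ 505.5 -139.9   58.5]
knob s [560.  161.5  41. ]
wing top [562.6 238.7  70. ]
307.7333882202209 [ 0.07085571 -0.00148763 -0.14076997] 
 [[-6.40725085e-05 -9.65064508e-01 -2.62012389e-01]
 [ 9.99999983e-01 -1.60457783e-05 -1.85438927e-04]
 [ 1.74756334e-04 -2.62012396e-01  9.65064492e-01]]
```

{"name": "drive_tool", "arguments": {
  "moves": [
    [[27.6,-27.7,2],[0,0,0],0],
    [[27.6,-27.7,2],[0,0,0],0],
    [[27.6,-27.7,2],[0,0,0],0],
    [[27.6,-27.7,2],[0,0,0],0],
    [[27.6,-27.7,2],[0,0,0],0],
    [[27.6,-27.7,2],[0,0,0],0],
    [[27.6,-27.7,2],[0,0,0],0],
    [[27.6,-27.7,2],[0,0,0],0],
    [[27.6,-27.7,2],[0,0,0],0],
    [[27.6,-27.7,2],[0,0,0],0],
    [[27.6,-27.7,2],[0,0,0],0]
  ]
}}

```text
time_s: 1.02
tool_pos: [0.4266, -0.1694, 0.2223]
tool_rot: [180.0, 0.0, 26.8]
force: [-0.1, 0.2, 0.0]
grip_width: 0.0868
grasp_force: 0.0
```

{"name": "drive_tool", "arguments": {
  "moves": [
    [[27.6,-27.7,2],[0,0,0],0],
    [[27.6,-27.7,2],[0,0,0],0],
    [[27.6,-27.7,2],[0,0,0],0],
    [[27.6,-27.7,2],[0,0,0],0],
    [[27.6,-27.7,2],[0,0,0],0],
    [[27.6,-27.7,2],[0,0,0],0],
    [[27.6,-27.7,2],[0,0,0],0],
    [[27.6,-27.7,2],[0,0,0],0],
    [[27.6,-27.7,2],[0,0,0],0],
    [[27.6,-27.7,2],[0,0,0],0],
    [[27.6,-27.7,2],[0,0,0],0],
    [[0,0,0],[0,0,0],0]
  ]
}}

```text
time_s: 2.02
tool_pos: [0.5587, 0.247, 0.1991]
tool_rot: [-179.6, -0.1, 27.4]
force: [-1.1, -0.0, 0.2]
grip_width: 0.0869
grasp_force: 0.0
```

Run:
```python
from h import *
env.read_camera('wrist');o=env.get_obs();c=env.get_calibration('wrist')
p,d=env.read_camera('wrist'); cv2.imwrite('pics/w1.png',p); np.save('w1.npy',d); np.save('w1c.npy',c,allow_pickle=True)
print(o['time_s'],o['tool_pos'],o['tool_rot'],o['qpos'],o['force'])
```

```text
2.0667 [0.55864375 0.24295571 0.19921381] [-1.79738620e+02  7.48511911e-02  2.72539986e+01] [  9.93344015  20.3428469  -44.28164434  91.42823629  14.32936018
  74.23820554 -99.23458133] [-0.14732943 -0.95408748  0.30555929]
```

View pics/w1.png

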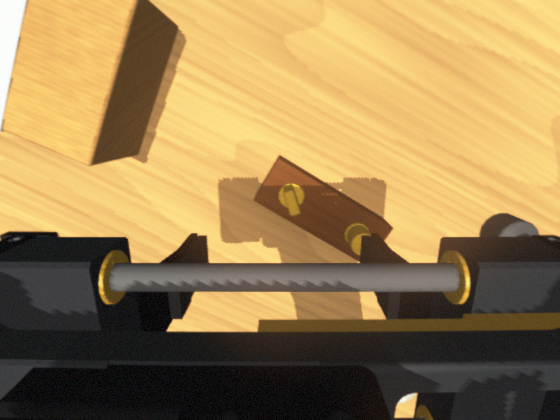

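```bash
cat >> h.py <<'E'
def cloud(d,c,x0,x1,y0,y1):
    T=np.array(c['T']);K=np.array([[c['fx'],0,c['cx']],[0,c['fy'],c['cy']],[0,0,1]])
    v,u=np.mgrid[y0:y1,x0:x1];u=u.ravel();v=v.ravel();z=d[v,u]
    n=np.array([ray(c,(a,b))[1] for a,b in zip(u,v)])
    return T[:3,3]+n*z[:,None],u,v
E
python3 - <<'E'
from h import *
d=np.load('w1.npy');c=np.load('w1c.npy',allow_pickle=True).item()
P,u,v=cloud(d,c,265,320,170,232)
z=P[:,2];print(np.histogram(z,bins=np.arange(.0,.09,.005)))
w=P[(z>.062)];r=cv2.minAreaRect((w[:,:2]*1000).astype(np.float32));print('wing',len(w),r,np.median(w[:,2]))
m=w[:,:2]-w[:,:2].mean(0);e,V=np.linalg.eigh(m.T@m);print('yaw',np.degrees(np.arctan2(V[1,1],V[0,1])))
f=P[(z>.0385)&(z<.0445)];print('fl',len(f),cv2.minEnclosingCircle((f[:,:2]*1000).astype(np.float32)),np.median(f[:,2]))
im=cv2.imread('pics/w1.png');cv2.imwrite('pics/w1c.png',cv2.resize(im[150:255,240:380],(560,420),interpolation=cv2.INTER_CUBIC))
E
```

```text
(array([ 497,    8,   14,   10,   14,   16,   41, 2099,  232,   16,   15,
         13,   20,  114,  169,    0,    0]), array([0.   , 0.005, 0.01 , 0.015, 0.02 , 0.025, 0.03 , 0.035, 0.04 ,
       0.045, 0.05 , 0.055, 0.06 , 0.065, 0.07 , 0.075, 0.08 , 0.085]))
wing 311 ((583.9251098632812, 256.8997802734375), (83.55115509033203, 12.541473388671875), 35.856204986572266) 0.07025060653938653
yaw -147.36062717479933
fl 247 ((556.0482788085938, 243.21517944335938), 27.840438842773438) 0.04151899738698972
```

View pics/w1c.png

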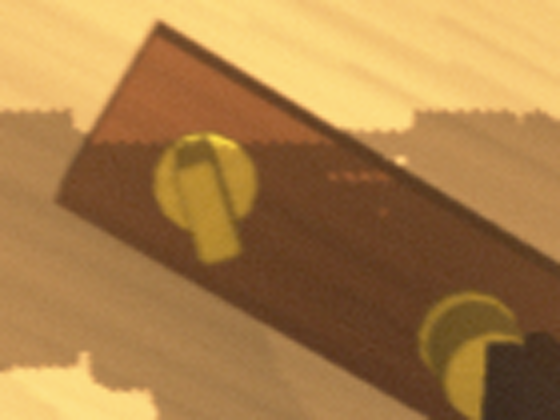

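Run:
```python
from h import *
d=np.load('w1.npy');c=np.load('w1c.npy',allow_pickle=True).item()
P,u,v=cloud(d,c,265,320,170,232);z=P[:,2]
near=np.hypot(P[:,0]-.558,P[:,1]-.24)<.025
w=P[(z>.066)&(z<.074)&near];print(len(w),cv2.minAreaRect((w[:,:2]*1000).astype(np.float32)),w.mean(0))
m=w[:,:2]-w[:,:2].mean(0);e,V=np.linalg.eigh(m.T@m);print('yaw',np.degrees(np.arctan2(V[1,1],V[0,1])))
f=P[(z>.0385)&(z<.0445)&near];print('fl',len(f),cv2.minEnclosingCircle((f[:,:2]*1000).astype(np.float32)))
q=lambda x,y:(240+(x+.5)/4-.5,150+(y+.5)/4-.5)
print('flange by px',onz(c,q(206,184),.041))
for p in [(178,170),(208,162),(242,250),(205,263)]: print(onz(c,q(*p),.07))
```

```text
281 ((560.0179443359375, 239.48175048828125), (23.673385620117188, 9.825201034545898), 45.476531982421875) [0.56042434 0.23980861 0.07018217]
yaw 45.36970481264286
fl 245 ((557.0090942382812, 235.0644073486328), 21.275453567504883)
flange by px [0.55988994 0.23798799 0.041     ]
[0.56584263 0.24879589 0.07      ]
[0.5705682  0.24365815 0.07      ]
[0.55588415 0.22719072 0.07      ]
[0.54923894 0.23326735 0.07      ]
```

{"name": "drive_tool", "arguments": {
  "moves": [
    [[0,0,20],[0,0,-0.106],0],
    [[0,0,20],[0,0,-0.106],0],
    [[0,0,20],[0,0,-0.106],0],
    [[0,0,20],[0,0,0],0],
    [[0,0,0],[0,0,0],0],
    [[0,0,0],[0,0,0],0],
    [[0,0,0],[0,0,0],0]
  ],
  "newtons": 30
}}

```text
time_s: 2.7
tool_pos: [0.561, 0.2366, 0.1218]
tool_rot: [179.9, -0.1, 44.9]
force: [0.6, -0.1, -0.1]
grip_width: 0.0871
grasp_force: 0.0
```

{"name": "drive_tool", "arguments": {
  "moves": [
    [[1,-2.5,20],[0,0,-0.009],0],
    [[0,0,16],[0,0,0],0],
    [[0,0,12],[0,0,0],0],
    [[0,0,8],[0,0,0],0],
    [[0,0,0],[0,0,0],0],
    [[0,0,0],[0,0,0],0],
    [[0,0,0],[0,0,0],0]
  ]
}}

```text
time_s: 3.28
tool_pos: [0.5599, 0.2403, 0.0656]
tool_rot: [180.0, -0.1, 45.5]
force: [-1.1, -0.7, 0.3]
grip_width: 0.0871
grasp_force: 0.0
```

{"name": "drive_tool", "arguments": {
  "moves": [
    [[0,0,0],[0,0,0],0.5],
    [[0,0,0],[0,0,0],0.7],
    [[0,0,0],[0,0,0],0.8],
    [[0,0,0],[0,0,0],0.9],
    [[0,0,0],[0,0,0],1],
    [[0,0,0],[0,0,0],1],
    [[0,0,0],[0,0,0],1],
    [[0,0,0],[0,0,0],1],
    [[0,0,0],[0,0,0],1],
    [[0,0,0],[0,0,0],1]
  ]
}}

```text
time_s: 4.12
tool_pos: [0.5592, 0.24, 0.0645]
tool_rot: [180.0, 0.0, 45.5]
force: [0.3, -0.7, -0.1]
grip_width: 0.0282
grasp_force: 0.0
```

{"name": "drive_tool", "arguments": {
  "moves": [
    [[0,0,0],[0,0,0],1],
    [[0,0,0],[0,0,0],1],
    [[0,0,0],[0,0,0],1],
    [[0,0,0],[0,0,0],1],
    [[0,0,0],[0,0,0],1],
    [[0,0,0],[0,0,0],1]
  ]
}}

```text
time_s: 4.62
tool_pos: [0.5599, 0.2393, 0.0646]
tool_rot: [179.9, -0.0, 45.5]
force: [2.1, -2.8, 0.5]
grip_width: 0.0101
grasp_force: 30.0
```

{"name": "drive_tool", "arguments": {
  "moves": [
    [[0,0,-15],[0,0,0],1],
    [[0,0,-30],[0,0,0],1],
    [[0,0,-40],[0,0,0],1],
    [[0,0,-40],[0,0,0],1],
    [[0,0,-10],[0,0,0],1],
    [[0,0,0],[0,0,0],1],
    [[0,0,0],[0,0,0],1],
    [[-15,11,0],[0,0,0],1],
    [[-25,18.7,0],[0,0,0],1],
    [[-30,22,0],[0,0,0],1]
  ]
}}

```text
time_s: 5.45
tool_pos: [0.5447, 0.1552, 0.1967]
tool_rot: [-179.7, 0.1, 45.8]
force: [0.3, -0.1, 0.1]
grip_width: 0.0097
grasp_force: 30.0
```

{"name": "drive_tool", "arguments": {
  "moves": [
    [[-30,22,0],[0,0,0],1],
    [[-30,22,0],[0,0,0],1],
    [[-30,22,0],[0,0,0],1],
    [[-30,22,0],[0,0,0],1],
    [[-30,22,0],[0,0,0],1],
    [[-30,22,0],[0,0,0],1],
    [[-30,22,0],[0,0,0],1],
    [[-18,13.3,0],[0,0,0],1],
    [[-10,8,0],[0,0,0],1]
  ]
}}

```text
time_s: 6.2
tool_pos: [0.5028, -0.1426, 0.1968]
tool_rot: [-179.8, 0.2, 45.2]
force: [-0.7, -0.8, -0.5]
grip_width: 0.0094
grasp_force: 30.0
```

{"name": "drive_tool", "arguments": {
  "moves": [
    [[0,0,0],[0,0,-0.06],1],
    [[0,0,0],[0,0,-0.12],1],
    [[0,0,0],[0,0,-0.12],1],
    [[0,0,0],[0,0,-0.12],1],
    [[0,0,0],[0,0,-0.12],1],
    [[0,0,0],[0,0,-0.12],1],
    [[0,0,0],[0,0,-0.12],1],
    [[0,0,0],[0,0,-0.12],1],
    [[0,0,0],[0,0,-0.12],1],
    [[0,0,0],[0,0,-0.12],1],
    [[0,0,0],[0,0,-0.12],1],
    [[0,0,0],[0,0,-0.12],1]
  ]
}}

```text
time_s: 7.2
tool_pos: [0.5047, -0.137, 0.1977]
tool_rot: [-179.9, -0.2, 125.1]
force: [-0.6, -0.0, -0.8]
grip_width: 0.0097
grasp_force: 30.0
```

{"name": "drive_tool", "arguments": {
  "moves": [
    [[0,0,0],[0,0,-0.12],1],
    [[0,0,0],[0,0,-0.12],1],
    [[0,0,0],[0,0,-0.12],1],
    [[0,0,0],[0,0,-0.12],1],
    [[0,0,0],[0,0,-0.12],1],
    [[0,0,0],[0,0,-0.03],1],
    [[0,0,0],[0,0,0],1],
    [[0,0,0],[0,0,0],1],
    [[0,0,0],[0,0,0],1],
    [[0,0,0],[0,0,0],1]
  ]
}}

```text
time_s: 8.03
tool_pos: [0.5053, -0.1383, 0.1991]
tool_rot: [180.0, -0.1, 160.7]
force: [-0.2, -0.9, -0.6]
grip_width: 0.0096
grasp_force: 30.0
```

Run:
```python
from h import *
o=env.get_obs();c=env.get_calibration('wrist')
p,d=env.read_camera('wrist'); cv2.imwrite('pics/w2.png',p); np.save('w2.npy',d); np.save('w2c.npy',c,allow_pickle=True)
print(o['time_s'],o['tool_pos'],o['tool_rot'],o['qpos'],o['force'],o['grasp_force'])
s,ds=env.read_camera('scene');cv2.imwrite('pics/s2.png',s)
cv2.imwrite('pics/j2.png',np.hstack([cv2.resize(p,(400,300)),cv2.resize(s[110:260,150:350],(400,300),interpolation=cv2.INTER_CUBIC)]))
```

```text
8.0333 [ 0.50531248 -0.13830105  0.19905641] [ 1.79983014e+02 -5.01288024e-02  1.60698994e+02] [ 54.97313788   8.28252102 -45.71991737 103.12833622   6.22719279
  71.21876562  78.23572142] [-0.21136973 -0.88911271 -0.58019634] 29.999643095070496
```

View pics/j2.png

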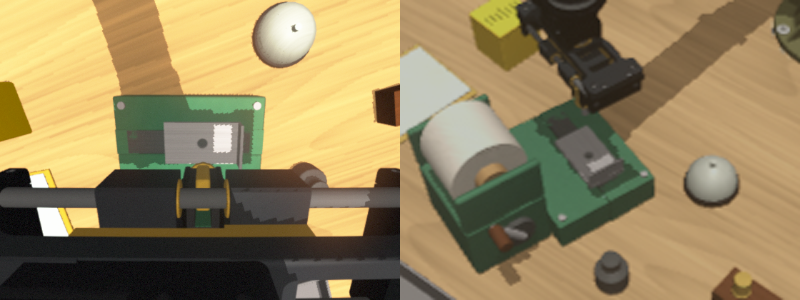

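Run:
```python
from h import *
p=cv2.imread('pics/w2.png');c=np.load('w2c.npy',allow_pickle=True).item();d=np.load('w2.npy')
g=cv2.cvtColor(p,cv2.COLOR_BGR2GRAY)
x0,y0,x1,y1=268,185,298,214
s=g[y0:y1,x0:x1];m=(s<95).astype(np.uint8);n,l,st,ce=cv2.connectedComponentsWithStats(m)
for i in range(1,n):
    if st[i,4]>15: q=ce[i]+[x0,y0];print(st[i],q,onz(c,q,.0585))
P,u,v=cloud(d,c,225,345,165,232);z=P[:,2];k=(z>.055)&(z<.062)
print('plate z',np.median(z[k]),cv2.minAreaRect((P[k][:,:2]*1000).astype(np.float32)))
cv2.imwrite('pics/w2c.png',cv2.resize(p[165:265,210:350],(784,560),interpolation=cv2.INTER_CUBIC))
```

```text
[  9  10  13  11 109] [282.91743119 200.11009174] [ 0.50406292 -0.13809046  0.0585    ]
plate z 0.05903391208203895 ((504.10833740234375, -138.46893310546875), (99.84431457519531, 56.090457916259766), 70.59735870361328)
```

View pics/w2c.png

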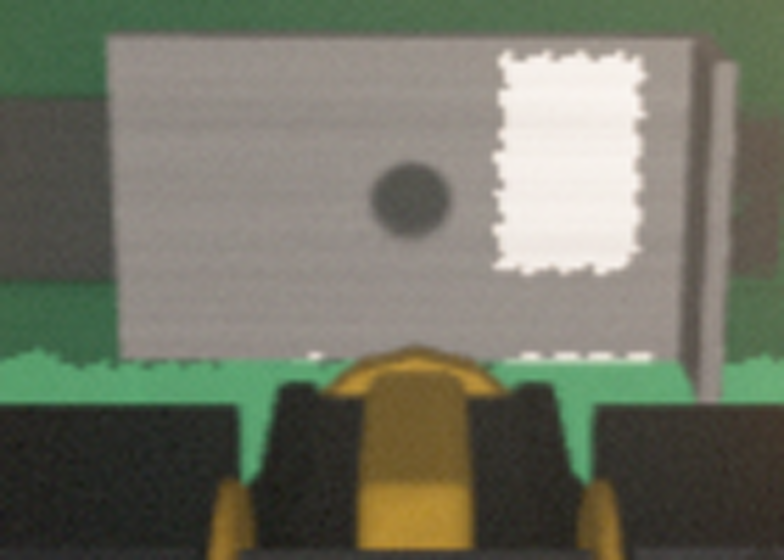

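Run:
```python
from h import *
from scipy.spatial.transform import Rotation as Ro
c=np.load('w2c.npy',allow_pickle=True).item();tp=np.array([0.50531248,-0.13830105,0.19905641]);Rt=Ro.from_euler('xyz',[179.983,-.05,160.699],degrees=True).as_matrix()
q=lambda x,y:(210+(x+.5)/5.6-.5,165+(y+.5)/5.6-.5)
for pt in [(417,347),(330,393),(505,393)]:
    print((Rt.T@(onz(c,q(*pt),tp[2]-.0235)-tp))*1000)
print('hole in tool',(Rt.T@(np.array([.5041,-.1383,.0585])-tp))*1000)
```

```text
[15.62918962  0.73154758 23.51386608]
[10.69749145 -8.09669533 23.50694297]
[10.69535258  9.66342801 23.51221064]
hole in tool [  1.02202081  -0.44147527 140.5572306 ]
```

{"name": "drive_tool", "arguments": {
  "moves": [
    [[-0.5,-0.8,20],[0,0,0],1],
    [[0,0,25],[0,0,0],1],
    [[0,0,20],[0,0,0],1],
    [[0,0,9],[0,0,0],1],
    [[0,0,0],[0,0,0],1],
    [[0,0,0],[0,0,0],1],
    [[0,0,0],[0,0,0],1],
    [[0,0,0],[0,0,0],1]
  ]
}}

```text
time_s: 8.8
tool_pos: [0.5067, -0.14, 0.127]
tool_rot: [-180.0, 0.1, 160.7]
force: [1.4, 0.4, -0.2]
grip_width: 0.0097
grasp_force: 30.0
```

{"name": "drive_tool", "arguments": {
  "moves": [
    [[0,0,3],[0,0,0],1],
    [[0,0,3],[0,0,0],1],
    [[0,0,3],[0,0,0],1],
    [[0,0,2],[0,0,0],1],
    [[0,0,2],[0,0,0],1],
    [[0,0,0],[0,0,0],1],
    [[0,0,0],[0,0,0],1]
  ]
}}

```text
time_s: 9.38
tool_pos: [0.5056, -0.1397, 0.1123]
tool_rot: [180.0, -0.0, 160.7]
force: [-0.3, 0.3, -0.4]
grip_width: 0.0098
grasp_force: 30.0
```

{"name": "drive_tool", "arguments": {
  "moves": [
    [[0,0,1],[0,0,0],1],
    [[0,0,1],[0,0,0],1],
    [[0,0,1],[0,0,0],1],
    [[0,0,0],[0,0,0],1],
    [[0,0,0],[0,0,0],1]
  ]
}}

```text
time_s: 9.8
tool_pos: [0.5056, -0.1397, 0.1095]
tool_rot: [-180.0, -0.0, 160.7]
force: [0.2, 0.3, 0.1]
grip_width: 0.0097
grasp_force: 30.0
```

{"name": "drive_tool", "arguments": {
  "moves": [
    [[0,0,1],[0,0,0],1],
    [[0,0,1],[0,0,0],1],
    [[0,0,0],[0,0,0],1],
    [[0,0,0],[0,0,0],1]
  ]
}}

```text
time_s: 10.13
tool_pos: [0.5056, -0.1397, 0.1075]
tool_rot: [-180.0, -0.0, 160.7]
force: [1.0, -0.3, -0.6]
grip_width: 0.0097
grasp_force: 30.0
```

{"name": "drive_tool", "arguments": {
  "moves": [
    [[0,0,1],[0,0,0],1],
    [[0,0,0.5],[0,0,0],1],
    [[0,0,0],[0,0,0],1],
    [[0,0,0],[0,0,0],1]
  ]
}}

```text
time_s: 10.47
tool_pos: [0.5056, -0.1397, 0.106]
tool_rot: [-180.0, -0.0, 160.7]
force: [0.2, 0.6, -1.1]
grip_width: 0.0098
grasp_force: 30.0
```

{"name": "drive_tool", "arguments": {
  "moves": [
    [[0,0,0.5],[0,0,0],1],
    [[0,0,0.5],[0,0,0],1],
    [[0,0,0],[0,0,0],1],
    [[0,0,0],[0,0,0],1]
  ]
}}

```text
time_s: 10.8
tool_pos: [0.5057, -0.1397, 0.105]
tool_rot: [-180.0, -0.0, 160.7]
force: [-0.7, 1.2, -0.9]
grip_width: 0.0097
grasp_force: 30.0
```

{"name": "drive_tool", "arguments": {
  "moves": [
    [[0,0,0.5],[0,0,0],1],
    [[0,0,0.5],[0,0,0],1],
    [[0,0,0],[0,0,0],1],
    [[0,0,0],[0,0,0],1]
  ]
}}

```text
time_s: 11.13
tool_pos: [0.5058, -0.1398, 0.1044]
tool_rot: [-180.0, 0.0, 160.7]
force: [-1.4, -0.2, 3.1]
grip_width: 0.0101
grasp_force: 30.0
```

{"name": "drive_tool", "arguments": {
  "moves": [
    [[0,0,0.5],[0,0,0],1],
    [[0,0,0],[0,0,0],1],
    [[0,0,0],[0,0,0],1]
  ]
}}

```text
time_s: 11.38
tool_pos: [0.5059, -0.1398, 0.1043]
tool_rot: [-180.0, 0.0, 160.7]
force: [-1.6, 0.4, 6.5]
grip_width: 0.0098
grasp_force: 30.0
```

{"name": "drive_tool", "arguments": {
  "moves": [
    [[0,-1,0],[0,0,0],1],
    [[0,-1,0],[0,0,0],1],
    [[0,-1,0],[0,0,0],1],
    [[0,-1,0],[0,0,0],1],
    [[0,0,0],[0,0,0],1]
  ]
}}

```text
time_s: 11.8
tool_pos: [0.5055, -0.1418, 0.1043]
tool_rot: [179.9, 0.1, 160.8]
force: [0.0, 3.9, 4.8]
grip_width: 0.0096
grasp_force: 30.0
```

{"name": "drive_tool", "arguments": {
  "moves": [
    [[0,-1,0],[0,0,0],1],
    [[0,-1,0],[0,0,0],1],
    [[0,0,0],[0,0,0],1]
  ]
}}

```text
time_s: 12.05
tool_pos: [0.505, -0.1434, 0.1043]
tool_rot: [179.8, 0.1, 160.8]
force: [0.2, 4.8, 5.7]
grip_width: 0.0102
grasp_force: 30.0
```

{"name": "drive_tool", "arguments": {
  "moves": [
    [[0,-1,0],[0,0,0],1],
    [[0,-1,0],[0,0,0],1],
    [[0,-1,0],[0,0,0],1],
    [[0,0,0],[0,0,0],1]
  ]
}}

```text
time_s: 12.38
tool_pos: [0.504, -0.1462, 0.1043]
tool_rot: [179.8, 0.1, 160.8]
force: [1.1, 4.4, 5.0]
grip_width: 0.0095
grasp_force: 30.0
```

{"name": "drive_tool", "arguments": {
  "moves": [
    [[0,-1,0],[0,0,0],1],
    [[0,-1,0],[0,0,0],1],
    [[0,0,0],[0,0,0],1]
  ]
}}

```text
time_s: 12.63
tool_pos: [0.5033, -0.1481, 0.1043]
tool_rot: [179.8, 0.1, 160.8]
force: [0.6, 4.4, 6.2]
grip_width: 0.0096
grasp_force: 30.0
```

{"name": "drive_tool", "arguments": {
  "moves": [
    [[0,-1,0],[0,0,0],1],
    [[0,-1,0],[0,0,0],1],
    [[0,0,0],[0,0,0],1]
  ]
}}

```text
time_s: 12.88
tool_pos: [0.5026, -0.15, 0.1043]
tool_rot: [179.8, 0.1, 160.8]
force: [0.7, 4.5, 5.5]
grip_width: 0.0097
grasp_force: 30.0
```

{"name": "drive_tool", "arguments": {
  "moves": [
    [[0,-1,0],[0,0,0],1],
    [[0,-1,0],[0,0,0],1],
    [[0,0,0],[0,0,0],1]
  ]
}}

```text
time_s: 13.13
tool_pos: [0.5018, -0.1525, 0.1041]
tool_rot: [179.9, 0.1, 160.8]
force: [0.8, 3.6, 5.4]
grip_width: 0.0097
grasp_force: 30.0
```

{"name": "drive_tool", "arguments": {
  "moves": [
    [[0,-1,0],[0,0,0],1],
    [[0,0,0],[0,0,0],1],
    [[0,0,0],[0,0,0],1]
  ]
}}

```text
time_s: 13.38
tool_pos: [0.5, -0.1557, 0.1031]
tool_rot: [-179.9, -0.0, 160.7]
force: [1.1, 0.5, -0.2]
grip_width: 0.0097
grasp_force: 30.0
```

{"name": "drive_tool", "arguments": {
  "moves": [
    [[0,0,1],[0,0,0],1],
    [[0,0,0],[0,0,0],1],
    [[0,0,0],[0,0,0],1]
  ]
}}

```text
time_s: 13.63
tool_pos: [0.4998, -0.1555, 0.1021]
tool_rot: [-180.0, -0.0, 160.7]
force: [0.6, 0.6, -1.6]
grip_width: 0.0099
grasp_force: 30.0
```

{"name": "drive_tool", "arguments": {
  "moves": [
    [[0,0,1],[0,0,0],1],
    [[0,0,0],[0,0,0],1],
    [[0,0,0],[0,0,0],1]
  ]
}}

```text
time_s: 13.88
tool_pos: [0.4999, -0.1552, 0.1013]
tool_rot: [-180.0, -0.0, 160.7]
force: [0.2, 0.2, -1.7]
grip_width: 0.01
grasp_force: 30.0
```

{"name": "drive_tool", "arguments": {
  "moves": [
    [[0,0,1],[0,0,0],1],
    [[0,0,1],[0,0,0],1],
    [[0,0,0],[0,0,0],1],
    [[0,0,0],[0,0,0],1]
  ]
}}

```text
time_s: 14.22
tool_pos: [0.5002, -0.1556, 0.0994]
tool_rot: [-179.9, 0.0, 160.7]
force: [-0.9, -2.0, -1.3]
grip_width: 0.0099
grasp_force: 30.0
```

{"name": "drive_tool", "arguments": {
  "moves": [
    [[0,0,1],[0,0,0],1],
    [[0,0,0],[0,0,0],1],
    [[0,0,0],[0,0,0],1]
  ]
}}

```text
time_s: 14.47
tool_pos: [0.5002, -0.1556, 0.0985]
tool_rot: [-179.9, 0.0, 160.7]
force: [-0.4, -4.3, -0.5]
grip_width: 0.0099
grasp_force: 30.0
```

{"name": "drive_tool", "arguments": {
  "moves": [
    [[0,-0.7,0],[0,0,0],1],
    [[0,0,1],[0,0,0],1],
    [[0,0,0],[0,0,0],1],
    [[0,0,0],[0,0,0],1]
  ]
}}

```text
time_s: 14.8
tool_pos: [0.5002, -0.1557, 0.0976]
tool_rot: [-180.0, 0.0, 160.7]
force: [-0.0, -2.7, -0.2]
grip_width: 0.0097
grasp_force: 30.0
```

{"name": "drive_tool", "arguments": {
  "moves": [
    [[0,0,1],[0,0,0],1],
    [[0,0,1],[0,0,0],1],
    [[0,0,0],[0,0,0],1],
    [[0,0,0],[0,0,0],1]
  ]
}}

```text
time_s: 15.13
tool_pos: [0.5002, -0.1557, 0.0956]
tool_rot: [-180.0, 0.0, 160.7]
force: [-1.4, -3.5, 1.7]
grip_width: 0.0096
grasp_force: 30.0
```

{"name": "drive_tool", "arguments": {
  "moves": [
    [[0,-0.7,0],[0,0,0],1],
    [[0,0,1],[0,0,0],1],
    [[0,0,1],[0,0,0],1],
    [[0,0,0],[0,0,0],1],
    [[0,0,0],[0,0,0],1]
  ]
}}

```text
time_s: 15.55
tool_pos: [0.5001, -0.1558, 0.0934]
tool_rot: [180.0, 0.0, 160.7]
force: [0.1, -1.7, 0.1]
grip_width: 0.0095
grasp_force: 30.0
```

{"name": "drive_tool", "arguments": {
  "moves": [
    [[0,0,1],[0,0,0],1],
    [[0,0,1],[0,0,0],1],
    [[0,0,0],[0,0,0],1],
    [[0,0,0],[0,0,0],1]
  ]
}}

```text
time_s: 15.88
tool_pos: [0.5, -0.1559, 0.0914]
tool_rot: [180.0, -0.0, 160.7]
force: [1.1, -1.7, -1.4]
grip_width: 0.0096
grasp_force: 30.0
```

{"name": "drive_tool", "arguments": {
  "moves": [
    [[0,-0.4,0],[0,0,0],1],
    [[0,0,1],[0,0,0],1],
    [[0,0,1],[0,0,0],1],
    [[0,0,1],[0,0,0],1],
    [[0,0,0],[0,0,0],1],
    [[0,0,0],[0,0,0],1]
  ]
}}

```text
time_s: 16.38
tool_pos: [0.4998, -0.156, 0.0883]
tool_rot: [180.0, -0.0, 160.7]
force: [1.4, 1.0, -2.1]
grip_width: 0.0098
grasp_force: 30.0
```

{"name": "drive_tool", "arguments": {
  "moves": [
    [[0,0,0.5],[0,0,0],1],
    [[0,0,0.5],[0,0,0],1],
    [[0,0,0],[0,0,0],1],
    [[0,0,0],[0,0,0],1]
  ]
}}

```text
time_s: 16.72
tool_pos: [0.4997, -0.1564, 0.0874]
tool_rot: [180.0, -0.0, 160.7]
force: [0.5, 1.2, -0.7]
grip_width: 0.0096
grasp_force: 30.0
```

{"name": "drive_tool", "arguments": {
  "moves": [
    [[0,0,0.5],[0,0,0],1],
    [[0,0,0.5],[0,0,0],1],
    [[0,0,0],[0,0,0],1],
    [[0,0,0],[0,0,0],1]
  ]
}}

```text
time_s: 17.05
tool_pos: [0.4997, -0.1565, 0.087]
tool_rot: [-180.0, -0.0, 160.7]
force: [-1.6, 2.0, 5.7]
grip_width: 0.0101
grasp_force: 30.0
```

{"name": "drive_tool", "arguments": {
  "moves": [
    [[0,0,0.3],[0,0,0],1],
    [[0,0,0],[0,0,0],1],
    [[0,0,0],[0,0,0],1]
  ]
}}

```text
time_s: 17.3
tool_pos: [0.4998, -0.1565, 0.087]
tool_rot: [-180.0, -0.0, 160.7]
force: [-2.9, 2.2, 8.7]
grip_width: 0.0098
grasp_force: 30.0
```

{"name": "drive_tool", "arguments": {
  "moves": [
    [[0,0,-0.6],[0,0,0],1],
    [[0,0,-0.6],[0,0,0],1],
    [[0,0,0],[0,0,0],0.63],
    [[0,0,0],[0,0,0],0.63],
    [[0,0,0],[0,0,0],0.63],
    [[0,0,0],[0,0,0],0.63],
    [[0,0,0],[0,0,0],0.63],
    [[0,0,0],[0,0,0],0.63]
  ]
}}

```text
time_s: 17.97
tool_pos: [0.4998, -0.1567, 0.0874]
tool_rot: [-180.0, 0.0, 160.7]
force: [-0.0, 0.0, -0.4]
grip_width: 0.0315
grasp_force: 0.0
```

{"name": "drive_tool", "arguments": {
  "moves": [
    [[0,0,-5],[0,0,0],0.63],
    [[0,0,-10],[0,0,0],0.63],
    [[0,0,-20],[0,0,0],0.63],
    [[0,0,-30],[0,0,0],0.63],
    [[0,0,-30],[0,0,0],0.63],
    [[0,0,-20],[0,0,0],0.63],
    [[0,0,0],[0,0,0],0.63],
    [[0,0,0],[0,0,0],0.63],
    [[0,0,0],[0,0,0],0.63],
    [[0,0,0],[0,0,0],0.63]
  ]
}}

```text
time_s: 18.8
tool_pos: [0.499, -0.1564, 0.2015]
tool_rot: [-180.0, -0.1, 160.7]
force: [0.3, 0.1, -0.2]
grip_width: 0.0325
grasp_force: 0.0
```

Run:
```python
from h import *
c=env.get_calibration('wrist');p,d=env.read_camera('wrist');s,_=env.read_camera('scene')
P,u,v=cloud(d,c,225,345,165,235);z=P[:,2];k=(z>.055)&(z<.061)
print(cv2.minAreaRect((P[k][:,:2]*1000).astype(np.float32)),np.median(z[k]))
k=(z>.088)&(z<.097)&(np.hypot(P[:,0]-.4998,P[:,1]+.1565)<.03);print(k.sum(),np.median(z[k]),cv2.minAreaRect((P[k][:,:2]*1000).astype(np.float32)))
cv2.imwrite('pics/j3.png',np.hstack([cv2.resize(p,(400,300)),cv2.resize(s[110:260,150:350],(400,300),interpolation=cv2.INTER_CUBIC)]))
```

```text
((499.0648498535156, -154.23802185058594), (100.13180541992188, 56.73662567138672), 70.57052612304688) 0.05902888510338494
329 0.09272295388264948 ((497.69610595703125, -155.59140014648438), (9.426091194152832, 23.59050750732422), 70.91110229492188)
```

View pics/j3.png

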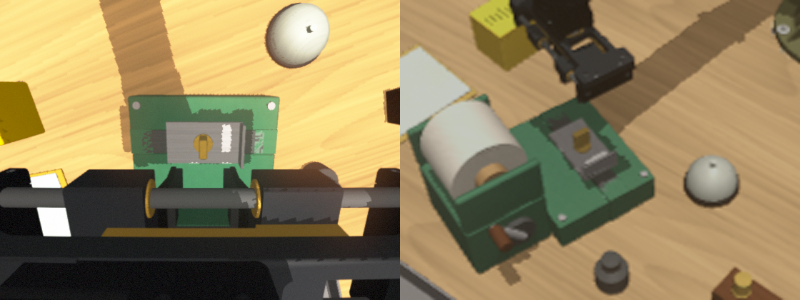

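The screw stands home on the guide: its wing top reads 92.7 mm against 92.5 mm expected. It is upright, within the hole's clearance, and the gripper is clear.

```bash
python3 -c "
from cell import env
print(env.sign_off())"
```

```text
the job is handed in; nothing more can be done
None
```

The winged thumbscrew is through the guide and the nut bar with its flange home on the guide, it has been released, and the job was handed in at about 19 s; the hand-in call returned no verdict.

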